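# Clip a temperature logger to a petri dish carrier

### The job

Clip the temperature logger to the eye of the dish carrier so that it rides with the batch: pick it up, press its sprung gate in against the bar of the eye until the bar is inside and the gate has snapped shut behind it, then leave it hanging by its hook from the eye. Feel your way and never force the hook against the eye, for the loaded carrier must not be shoved or tipped, and leave the other things on the bench where they are.

Things in the scene. Friction and masses are not known exactly. Their poses are not given: they have to be found in the camera images.
- logger_mid (a point): Middle of the temperature logger's case: a flat white case with a small display, 60 mm long (its x), 24 mm thick (its y), 44 mm high (its z), about 95 g, standing on a long edge, so this point is 22 mm up. A closed snap hook of 5 mm steel wire, lying in the x-z plane at mid thickness, sticks 46.5 mm out of its +x end.
- gate_rest (a point): On the logger, axes as the case's: the middle of the shut gate, 46 mm along x and 9 mm below the case's middle. The gate is a 4 mm rod along x, the lower side of the hook, from its hinge 12 mm nearer the case to its free end 11.5 mm outward. The fixed nose follows from 14.5 mm outward. The straight upper side, the spine, is 17 mm above (12 mm clear).
- gate (a joint): Gate angle in rad: 0 shut, in line with the nose; it grows as the gate is pushed inward, up towards the spine. A light spring shuts it: a push 12 to 16 mm from the hinge meets 2 to 3 N at first and 4 to 5 N at the stop (0.62 rad), beyond which it is solid. It snaps shut once the bar slips past its free end into the bow.
- bow (a point): On the logger, axes as the case's: where the centre of a 5 mm bar lies when seated in the hook's round outer end, the bow; 69 mm along x from the case's middle, at the same height.
- carrier: Dish carrier with the eye: loose, about 1.1 kg, 116 mm round steel foot plate, three upright rods 170 mm high at 52 mm from its axis, hoop and bail handle on top (228 mm high), six closed 90 mm petri dishes inside. Origin: middle of its underside, z up; x points out through the rod that bears the eye, roughly towards the robot.
- eye_rod (a point): Point on the carrier's rod that bears the eye, 133 mm up, axes as the carrier's. The eye is a level D-shaped loop of 5 mm rod on a collar. Its outer bar, 34 mm long, lies along y, 36 mm out from here along x; behind it is an opening 29 mm wide, 22 mm deep. The collar's height is not measured: the bar's centre is from 17 mm below to 17 mm above this point, to be found by touch.
- plain_carrier: The other carrier, of the same make but with five dishes and without an eye; loose; origin at the middle of its underside. Leave it alone.
- dish: A single closed petri dish, 90 mm across, 16.5 mm high, lying on the bench; origin under its middle. Leave it alone.
- dish_stack: A loose stack of four closed petri dishes, 90 mm across, 66 mm high, with a sheet of paper on top; origin under its middle. Leave it alone.
- amber_bottle: Amber reagent bottle, 64 mm across, 150 mm high; origin under its middle. Leave it alone.
- dark_bottle: Dark reagent bottle, 52 mm across, 120 mm high; origin under its middle. Leave it alone.
- marker: Marker pen lying on the bench, 130 mm long, 14 mm thick; origin under its middle, x along it. Leave it alone.
Mind the look-alikes: they are no part of the job. Leave any blue or yellow look-alike of the part that bears logger_mid alone.

How it is judged:
By the outcome, as a careful person would: the job done as asked, in the order asked, and still so for the second after the job is handed in, with the robot touching nothing.
It also fails if it takes over 69 s, if anything falls off the work surface, if the arm or the gripper's body presses on something with over 40 N, if the wrist force passes 120 N, or if a joint passes its speed limit or range.

### The arm

A 7-joint arm with a two-finger parallel gripper is mounted at the origin on the work surface. World frame = base frame: x ahead of the robot, y to its left, z up, the work surface at z = 0. Lengths are in m, angles in degrees, forces in N, time in s.
With the tool pointing down it reaches from about 0.425 to 0.875 m from the base axis. Payload 4.7 kg.
Tool frame: the origin (TCP) lies at the very end of the fingers, on their centre line; the grasp point (between the pads) lies 19 mm behind it; z points along the fingers, y is the line along which they close (so a half turn about z gives the same grasp; the last joint's range is limited). The gripper opens to 87 mm and grips with 3 to 60 N. Pads are 19 mm wide; open, the fingers measure 117 mm over their backs; the gripper's body (75 mm by 190 mm) begins 51 mm behind the grasp point.
Start: joints at [68.703, 18.392, -4.016, 83.108, 1.295, 78.541, -3.26], TCP at [0.245, -0.602, 0.223] pointing down, gripper open.
Joint ranges: [-163.93, 163.93], [-17.29, 119.83], [-79.2, 71.16], [3.27, 140.29], [-89.18, 269.18], [5.43, 117.66], [-154.24, 154.24]. Speed limits (degrees/s): [147.25, 147.25, 180, 180, 180, 180, 180].

### API

Orientations are given as [roll, pitch, yaw] about the fixed x, y, z axes, in that order (R = Rz(yaw) Ry(pitch) Rx(roll)).
In Python, from cell import get_obs, eyes, env gives the robot as it stands.
- The arm moves only by the tool servo_tool, never from a script. Its argument "series" is a list that holds one entry, the list of rows, each a list of 7 numbers: the shift along the tool's x, y, z in units of 300 mm (1.0 is 300 mm), then the turn, a rotation vector about the tool's x, y, z in units of pi rad (1.0 is pi rad), then the opening, from 0 (shut) to 1 (fully open). In form: [[[tx, ty, tz, wx, wy, wz, gripper], ...]]. A call has 1 to 12 rows; each row is the pose to reach, as a shift and turn from the pose commanded when the call began, along the tool's axes at that moment, turning the shorter way round; what a row does not reach only later rows make up. A row lasts 1/12 s, in which the tool goes at most 41.7 mm and 7.16 degrees, less where a joint would pass 70% of its speed; a pose out of reach is approached as far as the arm can. A call with a number of a shift or a turn outside -1 to 1 is refused whole. A call with a gripper value outside its range is refused whole. The fingers move at their own pace and stop on an object; "grip_force" is the grip in N (left out, the last holds). Time passes only in rows, so rows that repeat a pose let the fingers close. It gives the time, the measured TCP pose, the force, the opening and the grip force at its end, in the units of the state.
- get_obs(): the state, without advancing time (a new reading comes with each control period).
- eyes.read_camera(name): name is "side" or "top" or "wrist"; returns a dict with "frame" (420x560x3 uint8, red, green, blue), "depth" (420x560 float32, m along the optical axis (not along the pixel's ray), 0 where there is no reading), "fx", "fy", "cx", "cy" (pixels), "origin" and "rotation" of the camera in the world; the wrist camera has in their place "mount" (4x4, takes a point from camera to tool coordinates, whose origin is the TCP and whose axes are the flange's). Camera axes: x right, y down, z forward; pixel columns grow to the right and rows downward; lengths in m; the calibration is good to about 2 mm. A picture is of the moment at which its call begins: read the wrist's pose just before it.
- env.sign_off(): hands the job in; it is judged then, once.
The state is a dict: "time_s": time; "qpos": joint angles; "joint_velocities": joint speeds; "effort": joint torques, N m; "tool_pos": TCP position; "tool_rot": TCP orientation; "force": force on the tool from outside, world axes, zero at the start; "wrist_torque": the same for the moment, N m; "grip_width": finger opening in m; "grasp_force": force on a finger pad.
Only numpy, scipy, OpenCV 4.12 (cv2) and the standard library are available. Lean on these libraries where they do the work, as an engineer would, in place of code of your own. Each camera call takes 0.05 s, during which the arm holds its last target. There are 200 camera calls.

## Working session

There is one attempt and no reset: what is moved stays moved. The work goes in short steps, Python scripts to look and compute and a tool call to move; the robot and the scene stay as the last step left them, time stands still between calls to the robot, and variables do not carry over. Pictures are saved under pics/ and viewed, at most 10 in all, crops included, and the job is handed in when it is done.

Besides the shell and the picture viewer there is one more tool, called after ">>>" as a command line: name --argument value ..., lists and objects as JSON in quotes. servo_tool: Moves the arm, as the interface text tells. Shifts and turns lie within -1 to 1; 1 stands for 300 mm of shift or pi rad of turn. Its arguments: {"type":"object","properties":{"series":{"type":"array"},"grip_force":{"type":"number"}},"required":["series"]}

```bash
mkdir -p pics; ls; cat > h.py <<'E'
import numpy as np, cv2
from scipy.spatial.transform import Rotation as R
from cell import get_obs, eyes, env
def shot(n,name=None):
    o=get_obs(); d=eyes.read_camera(n)
    if 'mount' in d:
        T=np.eye(4); T[:3,3]=o['tool_pos']; T[:3,:3]=R.from_euler('xyz',o['tool_rot'],degrees=True).as_matrix()
        M=T@np.array(d['mount']); d['origin']=M[:3,3]; d['rotation']=M[:3,:3]
    d['origin']=np.array(d['origin']);d['rotation']=np.array(d['rotation'])
    if name: cv2.imwrite(f'pics/{name}.png',d['frame'][:,:,::-1])
    return d
def cloud(d):
    v,u=np.mgrid[:420,:560]; z=d['depth']
    p=np.stack([(u-d['cx'])/d['fx']*z,(v-d['cy'])/d['fy']*z,z],-1)
    P=p@d['rotation'].T+d['origin']; P[z==0]=np.nan; return P
def ray(d,u,v,h):
    r=d['rotation']@np.array([(u-d['cx'])/d['fx'],(v-d['cy'])/d['fy'],1]); return d['origin']+r*(h-d['origin'][2])/r[2]
E
python3 - <<'E'
from h import *
print(get_obs())
for n in('top','side'):
    d=shot(n,n+'0'); print(n,d['origin'],d['rotation'],d['fx'])
E
```

```text
pics
{'time_s': 0.0, 'qpos': array([68.70315582, 18.43868224, -4.01635845, 83.17630895,  1.29480871,
       78.54110643, -3.26257355]), 'joint_velocities': array([-0.03436781,  0.0163953 ,  0.06773309,  0.09330519, -0.07175421,
        0.01028887, -0.0059058 ]), 'effort': array([ 3.70140642e-04, -4.91284025e+01, -4.04076716e-01, -3.12526488e+01,
       -6.39911927e-02,  4.35965171e-02,  1.68298247e-04]), 'tool_pos': array([ 0.24434313, -0.60171251,  0.22145359]), 'tool_rot': array([-1.79889142e+02,  5.41674549e-03,  2.21048032e+01]), 'force': array([ 0.48624443, -0.15846377,  0.08276925]), 'wrist_torque': array([ 0.00877714, -0.02729264,  0.01890452]), 'grasp_force': 0.0, 'grip_width': 0.08714343595294242}
top [0.45659889 0.00538393 1.09821775] [-174.81203653   -0.80991969  -89.15204163] 428.4050198821899
side [0.22449304 0.74489122 0.73592353] [-126.71447056    0.5011738  -158.66415374] 457.5238817489199
```

```bash
python3 - <<'E'
s=open('h.py').read()
s=s.replace("d['rotation']=np.array(d['rotation'])\n","d['rotation']=np.array(d['rotation'])\n    if d['rotation'].ndim==1: d['rotation']=R.from_euler('xyz',d['rotation'],degrees=True).as_matrix()\n")
open('h.py','w').write(s)
E
tail -22 h.py | head -12
```

```text
import numpy as np, cv2
from scipy.spatial.transform import Rotation as R
from cell import get_obs, eyes, env
def shot(n,name=None):
    o=get_obs(); d=eyes.read_camera(n)
    if 'mount' in d:
        T=np.eye(4); T[:3,3]=o['tool_pos']; T[:3,:3]=R.from_euler('xyz',o['tool_rot'],degrees=True).as_matrix()
        M=T@np.array(d['mount']); d['origin']=M[:3,3]; d['rotation']=M[:3,:3]
    d['origin']=np.array(d['origin']);d['rotation']=np.array(d['rotation'])
    if d['rotation'].ndim==1: d['rotation']=R.from_euler('xyz',d['rotation'],degrees=True).as_matrix()
    if name: cv2.imwrite(f'pics/{name}.png',d['frame'][:,:,::-1])
    return d
```

View pics/top0.png

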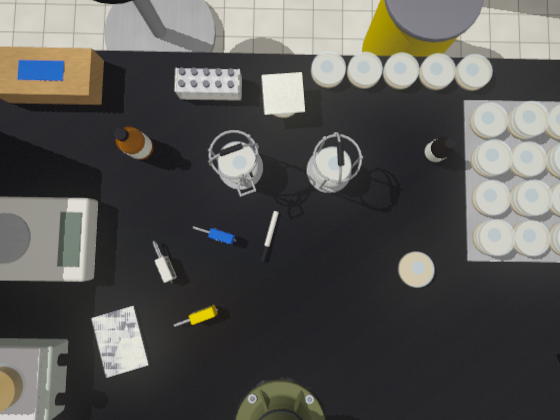

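View pics/side0.png

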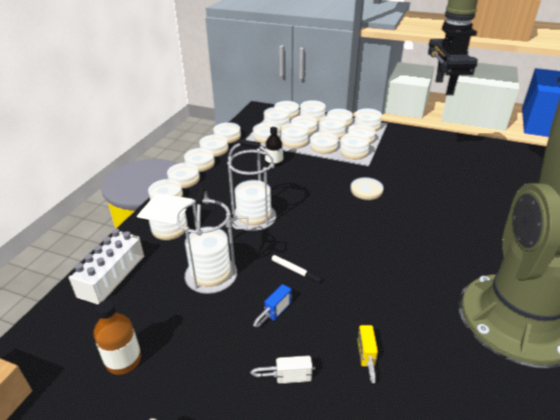

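```bash
python3 - <<'E'
from h import *
d=shot('top'); P=cloud(d)
f=d['frame']; 
for (u,v) in [(300,300),(150,200),(416,269)]: print(u,v,P[v,u])
c=np.hstack([cv2.resize(f[225:295,130:200],None,fx=5,fy=5,interpolation=2),cv2.resize(f[120:210,195:285],(350,350),interpolation=2)])
cv2.imwrite('pics/crop1.png',c[:,:,::-1])
# white logger mask by height
sub=np.zeros((420,560),bool); sub[225:295,130:195]=1
m=sub&(P[:,:,2]>.036)&(P[:,:,2]<.06)&(f.min(2)>120)
q=P[m]; print('case top',m.sum(),np.nanmedian(q[:,2]))
r=cv2.minAreaRect((q[:,:2]*1000).astype(np.float32)); print(r)
# case by colour, rays at z=.044
m2=(sub&(f.min(2)>150)).astype(np.uint8)
n,l,st,ce=cv2.connectedComponentsWithStats(m2); print(st,ce)
# hook
h=sub&(P[:,:,2]>.012)&(P[:,:,2]<.06)
print('hookpts'); qq=P[h]; print(len(qq)); print(np.round(qq[np.argsort(-qq[:,0])][:15],4))
# carrier
s=np.zeros((420,560),bool); s[120:210,200:270]=1
e=s&(P[:,:,2]>.10)&(P[:,:,2]<.165); e[:176]=0
print('eye pts',np.c_[np.argwhere(e)[:,::-1],np.round(P[e],3)])
E
```

```text
300 300 [ 0.30581604 -0.04692819 -0.00233346]
150 200 [ 0.5533268   0.34109719 -0.0008187 ]
416 269 [ 0.38881015 -0.33570375  0.01882154]
case top 238 0.043781226851487776
((391.4752197265625, 292.327392578125), (79.4644775390625, 23.954360961914062), 25.232107162475586)
[[     0      0    560    420 234944]
 [   194    227      1      1      1]
 [   154    243     18     39    254]
 [   157    246      1      1      1]] [[279.62730268 209.43749149]
 [194.         227.        ]
 [162.56692913 267.10629921]
 [157.         246.        ]]
hookpts
391
[[0.4877 0.2241 0.0227]
 [0.4876 0.2204 0.0283]
 [0.4851 0.2202 0.0289]
 [0.4851 0.223  0.0276]
 [0.4515 0.3189 0.0251]
 [0.449  0.3171 0.0226]
 [0.449  0.3189 0.0251]
 [0.449  0.3216 0.0241]
 [0.4466 0.3176 0.0291]
 [0.4465 0.3156 0.0187]
 [0.4465 0.3175 0.0209]
 [0.4465 0.3204 0.0279]
 [0.4441 0.3156 0.0271]
 [0.4441 0.3175 0.0288]
 [0.4441 0.3194 0.0309]]
eye pts [[2.44e+02 1.76e+02 5.96e-01 8.80e-02 1.57e-01]
 [2.45e+02 1.76e+02 5.96e-01 8.60e-02 1.57e-01]
 [2.46e+02 1.76e+02 5.97e-01 8.40e-02 1.52e-01]
 [2.47e+02 1.76e+02 5.98e-01 8.20
[... 5603 characters left out ...]
5.59e-01 9.40e-02 1.50e-01]
 [2.42e+02 1.93e+02 5.59e-01 9.20e-02 1.47e-01]
 [2.43e+02 1.93e+02 5.59e-01 9.00e-02 1.50e-01]
 [2.44e+02 1.93e+02 5.59e-01 8.80e-02 1.51e-01]
 [2.45e+02 1.93e+02 5.59e-01 8.50e-02 1.52e-01]
 [2.46e+02 1.93e+02 5.59e-01 8.30e-02 1.53e-01]
 [2.47e+02 1.93e+02 5.59e-01 8.10e-02 1.53e-01]
 [2.40e+02 1.94e+02 5.56e-01 9.60e-02 1.52e-01]
 [2.41e+02 1.94e+02 5.56e-01 9.40e-02 1.53e-01]
 [2.42e+02 1.94e+02 5.57e-01 9.20e-02 1.50e-01]
 [2.43e+02 1.94e+02 5.56e-01 8.90e-02 1.54e-01]
 [2.44e+02 1.94e+02 5.57e-01 8.80e-02 1.48e-01]
 [2.40e+02 1.95e+02 5.54e-01 9.60e-02 1.52e-01]
 [2.41e+02 1.95e+02 5.54e-01 9.40e-02 1.50e-01]
 [2.42e+02 1.95e+02 5.54e-01 9.20e-02 1.52e-01]]
```

View pics/crop1.png

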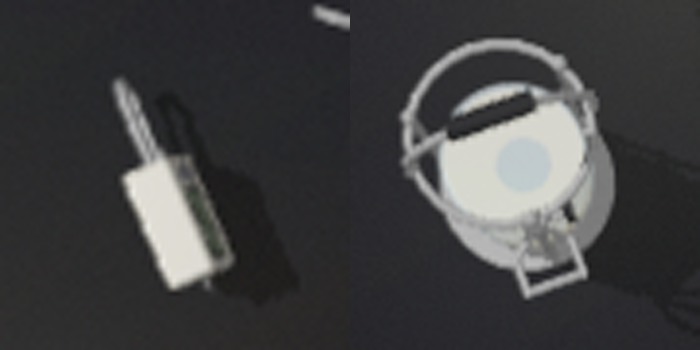

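```bash
cat >> h.py <<'E'
def to(p,rot=None):
    "shift/turn units from the measured pose to world p (TCP), rot=rpy deg"
    o=get_obs(); A=R.from_euler('xyz',o['tool_rot'],degrees=True)
    s=A.inv().apply(np.array(p)-o['tool_pos'])/.3
    w=(A.inv()*R.from_euler('xyz',rot,degrees=True)).as_rotvec()/np.pi if rot is not None else np.zeros(3)
    return np.round(np.r_[s,w],4).tolist()
E
python3 - <<'E'
from h import *
d=shot('top'); P=cloud(d); f=d['frame']
s=np.zeros((420,560),bool); s[189:197,234:260]=1
q=P[s&(P[:,:,2]>.14)&(P[:,:,2]<.16)]
vx,vy,x0,y0=cv2.fitLine((q[:,:2]*1000).astype(np.float32),cv2.DIST_HUBER,0,.01,.01).ravel()
print('bar',vx,vy,np.degrees(np.arctan2(vy,vx)),x0,y0,np.median(q[:,2]),np.std(q[:,2]),len(q))
# collar/side arms of loop: left x~238 right x~254
w=shot('wrist'); print(np.round(w['mount'],3),w['fx'])
print(to([.48,-.15,.33]),to([.395,.29,.27],[180,0,22]))
E
```

```text
bar 0.22481677 -0.97440106 -77.00789 561.935 81.70809 0.15090464476134602 0.0016376487593994377 49
[[ 0.001 -0.959 -0.282  0.078]
 [ 1.     0.001 -0.    -0.   ]
 [ 0.    -0.282  0.959 -0.162]
 [ 0.     0.     0.     1.   ]] 353.1815141816192
[1.2944, -1.1008, -0.359, 0.0, 0.0, 0.0] [1.5838, -2.5661, -0.1577, -0.0003, 0.0, 0.0006]
```

>>> servo_tool --series '[[[0.65, -0.55, -0.18, 0, 0, 0, 1], [0.65, -0.55, -0.18, 0, 0, 0, 1], [0.65, -0.55, -0.18, 0, 0, 0, 1], [0.65, -0.55, -0.18, 0, 0, 0, 1], [0.65, -0.55, -0.18, 0, 0, 0, 1], [0.65, -0.55, -0.18, 0, 0, 0, 1], [0.65, -0.55, -0.18, 0, 0, 0, 1], [0.65, -0.55, -0.18, 0, 0, 0, 1]]]'

```text
time_s: 0.92
tool_pos: [0.3665, -0.3722, 0.2782]
tool_rot: [179.9, -0.1, 22.6]
force: [-0.1, -0.4, 0.7]
grip_width: 0.0873
grasp_force: 0.0
```

>>> servo_tool --series '[[[0.65, -0.55, -0.18, 0, 0, 0, 1], [0.65, -0.55, -0.18, 0, 0, 0, 1], [0.65, -0.55, -0.18, 0, 0, 0, 1], [0.65, -0.55, -0.18, 0, 0, 0, 1], [0.65, -0.55, -0.18, 0, 0, 0, 1], [0.65, -0.55, -0.18, 0, 0, 0, 1], [0.65, -0.55, -0.18, 0, 0, 0, 1], [0.65, -0.55, -0.18, 0, 0, 0, 1]]]'

```text
time_s: 1.58
tool_pos: [0.4835, -0.1467, 0.3313]
tool_rot: [180.0, -0.1, 22.5]
force: [-0.4, -1.0, -0.4]
grip_width: 0.087
grasp_force: 0.0
```

```bash
python3 - <<'E'
from h import *
o=get_obs(); print(o['time_s'],o['tool_pos'],o['tool_rot'],o['qpos'])
print(to([.395,.29,.25],[180,0,22]))
E
```

```text
1.5833 [ 0.48353365 -0.14666283  0.33127874] [ 1.79977798e+02 -1.08205901e-01  2.24693139e+01] [ 41.83172088  -0.20443336 -27.64942432  92.11840827  -0.14173992
  87.96262083 -53.34342804]
[0.2831, -1.4579, 0.2709, 0.0001, -0.0006, 0.0026]
```

>>> servo_tool --series '[[[0.14, -0.73, 0.0, 0, 0, 0, 1], [0.14, -0.73, 0.0, 0, 0, 0, 1], [0.14, -0.73, 0.0, 0, 0, 0, 1], [0.14, -0.73, 0.0, 0, 0, 0, 1], [0.14, -0.73, 0.0, 0, 0, 0, 1], [0.14, -0.73, 0.0, 0, 0, 0, 1], [0.14, -0.73, 0.0, 0, 0, 0, 1]]]'

```text
time_s: 2.17
tool_pos: [0.4375, 0.0713, 0.3307]
tool_rot: [179.9, -0.0, 22.4]
force: [0.3, -0.2, -0.7]
grip_width: 0.0871
grasp_force: 0.0
```

>>> servo_tool --series '[[[0.14, -0.73, 0.27, 0, 0, 0, 1], [0.14, -0.73, 0.27, 0, 0, 0, 1], [0.14, -0.73, 0.27, 0, 0, 0, 1], [0.14, -0.73, 0.27, 0, 0, 0, 1], [0.14, -0.73, 0.27, 0, 0, 0, 1], [0.14, -0.73, 0.27, 0, 0, 0, 1], [0.14, -0.73, 0.27, 0, 0, 0, 1], [0.14, -0.73, 0.27, 0, 0, 0, 1], [0.14, -0.73, 0.27, 0, 0, 0, 1]]]'

```text
time_s: 2.92
tool_pos: [0.3966, 0.2847, 0.2492]
tool_rot: [180.0, 0.0, 21.9]
force: [0.1, -0.6, 0.7]
grip_width: 0.0873
grasp_force: 0.0
```

```bash
python3 - <<'E'
from h import *
o=get_obs(); print(o['time_s'],o['tool_pos'],o['tool_rot'],o['qpos'])
w=shot('wrist','w1'); P=cloud(w); f=w['frame']
print('table',np.nanmedian(P[:,:,2]))
near=np.hypot(P[...,0]-.39,P[...,1]-.29)<.09
m=near&(P[...,2]>.038)&(P[...,2]<.05); q=P[m]
r=cv2.minAreaRect((q[:,:2]*1000).astype(np.float32)); print(len(q),np.median(q[:,2]),r)
h=near&(P[...,2]>.008)&(f.max(2)>0); k=P[h]; 
r2=cv2.minAreaRect((k[:,:2]*1000).astype(np.float32)); print(r2)
ax=np.array([np.cos(np.radians(22)),np.sin(np.radians(22))]); t=k[:,:2]@ax
print(np.percentile(t,[0,1,99,100]))
hk=k[t>t.max()-.04]; print(cv2.fitLine((hk[:,:2]*1000).astype(np.float32),cv2.DIST_HUBER,0,.01,.01).ravel())
E
```

```text
2.9167 [0.39661722 0.28474419 0.24915137] [1.79956891e+02 4.98288186e-02 2.18697204e+01] [  22.53173377   -0.36465497  -60.18603013  101.36402025   -0.29398326
   78.87710236 -105.72702763]
table 0.0014871896142765184
1205 0.04401264787076975 ((380.1280822753906, 290.532958984375), (60.433719635009766, 24.24425506591797), 25.634057998657227)
((421.0548400878906, 290.3580017089844), (109.91813659667969, 128.2341766357422), 55.49427032470703)
[0.42520684 0.46478266 0.51274771 0.53729242]
[ 3.6521891e-01 -9.3092167e-01  4.2229578e+02  2.9262167e+02]
```

View pics/w1.png

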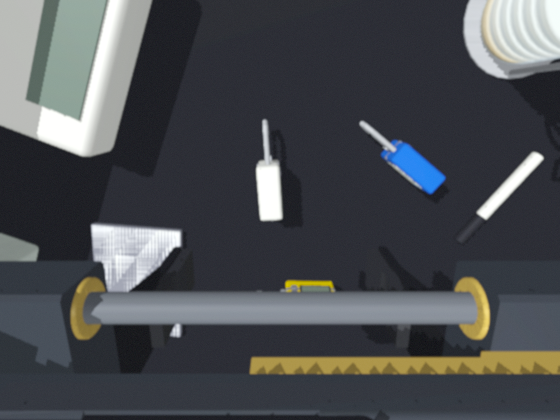

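```bash
python3 - <<'E'
from h import *
print(to([.3873,.2940,.060],[180,0,25.6]),to([.3873,.2940,.0075],[180,0,25.6]))
E
```

```text
[-0.0174, -0.0408, 0.6313, 0.0003, 0.0001, -0.021] [-0.0174, -0.0409, 0.8063, 0.0003, 0.0001, -0.021]
```

>>> servo_tool --series '[[[-0.017, -0.041, 0.63, 0, 0, -0.021, 0.65], [-0.017, -0.041, 0.63, 0, 0, -0.021, 0.65], [-0.017, -0.041, 0.63, 0, 0, -0.021, 0.65], [-0.017, -0.041, 0.63, 0, 0, -0.021, 0.65], [-0.017, -0.041, 0.63, 0, 0, -0.021, 0.65], [-0.017, -0.041, 0.63, 0, 0, -0.021, 0.65], [-0.017, -0.041, 0.63, 0, 0, -0.021, 0.65], [-0.017, -0.041, 0.63, 0, 0, -0.021, 0.65]]]'

```text
time_s: 3.63
tool_pos: [0.3875, 0.297, 0.0623]
tool_rot: [180.0, -0.2, 25.8]
force: [0.3, 0.7, 1.2]
grip_width: 0.0573
grasp_force: 0.0
```

```bash
python3 - <<'E'
from h import *
o=get_obs(); print(o['time_s'],o['tool_pos'],o['tool_rot'])
print(to([.3873,.2940,.0075],[180,0,25.6]))
E
```

```text
3.6333 [0.38752426 0.29701178 0.06227798] [ 1.79978614e+02 -1.62918500e-01  2.57567568e+01]
[-0.0056, 0.0086, 0.1826, 0.0001, -0.0009, 0.0009]
```

>>> servo_tool --series '[[[-0.003, 0.008, 0.08, 0, 0, 0, 0.65], [-0.003, 0.008, 0.14, 0, 0, 0, 0.65], [-0.003, 0.008, 0.18, 0, 0, 0, 0.65], [-0.003, 0.008, 0.18, 0, 0, 0, 0.65], [-0.003, 0.008, 0.18, 0, 0, 0, 0.65]]]'

```text
time_s: 4.05
tool_pos: [0.3866, 0.2949, 0.0076]
tool_rot: [180.0, -0.1, 25.9]
force: [0.2, -0.5, -0.2]
grip_width: 0.0564
grasp_force: 0.0
```

```bash
python3 - <<'E'
from h import *
o=get_obs(); print(o['time_s'],o['tool_pos'],o['tool_rot'],o['force'])
print(to([.3873,.2940,.0075],[180,0,25.6]))
E
```

```text
4.05 [0.38657751 0.29491586 0.00762387] [ 1.79993567e+02 -8.54134342e-02  2.58590836e+01] [ 0.19994462 -0.49553408 -0.24390532]
[0.0008, 0.0038, 0.0004, 0.0, -0.0005, 0.0014]
```

Close, then lift.

>>> servo_tool --series '[[[0, 0.003, 0, 0, 0, 0, 0.4], [0, 0.003, 0, 0, 0, 0, 0.2], [0, 0.003, 0, 0, 0, 0, 0.1], [0, 0.003, 0, 0, 0, 0, 0.1], [0, 0.003, 0, 0, 0, 0, 0.1], [0, 0.003, 0, 0, 0, 0, 0.1], [0, 0.003, 0, 0, 0, 0, 0.1], [0, 0.003, 0, 0, 0, 0, 0.1]]]' --grip_force 45

```text
time_s: 4.72
tool_pos: [0.3861, 0.2938, 0.0067]
tool_rot: [180.0, -0.0, 25.9]
force: [0.6, -0.5, 2.2]
grip_width: 0.0238
grasp_force: 45.0
```

>>> servo_tool --series '[[[0, 0, -0.1, 0, 0, 0, 0.1], [0, 0, -0.2, 0, 0, 0, 0.1], [0, 0, -0.3, 0, 0, 0, 0.1], [0, 0, -0.4, 0, 0, 0, 0.1], [0, 0, -0.5, 0, 0, 0, 0.1], [0, 0, -0.6, 0, 0, 0, 0.1], [0, 0, -0.63, 0, 0, 0, 0.1], [0, 0, -0.63, 0, 0, 0, 0.1]]]'

```text
time_s: 5.38
tool_pos: [0.3873, 0.2946, 0.1976]
tool_rot: [179.9, -0.3, 25.9]
force: [0.5, 0.6, -0.9]
grip_width: 0.0236
grasp_force: 45.0
```

```bash
python3 - <<'E'
from h import *
o=get_obs(); print(o['time_s'],o['tool_pos'],o['tool_rot'],o['force'],o['grip_width'])
w=shot('wrist'); s=shot('side','s1')
P=cloud(w); T=R.from_euler('xyz',o['tool_rot'],degrees=True)
L=T.inv().apply((P-o['tool_pos']).reshape(-1,3)).reshape(P.shape)  # tool coords
m=(np.abs(L[...,1])<.016)&(L[...,0]>-.06)&(L[...,0]<.12)&(L[...,2]>-.05)&(L[...,2]<.03)
q=L[m]; print(len(q))
for a in np.arange(-.05,.10,.005):
    k=q[(q[:,0]>=a)&(q[:,0]<a+.005)]
    if len(k): print(round(a*1000),len(k),np.round(np.percentile(k[:,1],[2,50,98])*1000,1),np.round(np.percentile(k[:,2],[2,50,98])*1000,1))
E
```

```text
5.3833 [0.38734319 0.29464494 0.19756917] [179.92587812  -0.26724176  25.86294033] [ 0.46009451  0.57753431 -0.91187515] 0.023611785867955763
8095
-30 3 [-12.2 -11.7  10.5] [-35.5 -35.2 -34.7]
-25 438 [-12.   -0.2  11.3] [-38.4 -37.2 -34.4]
-20 579 [-11.7  -0.2  11.1] [-38.5 -37.3 -35.3]
-15 593 [-11.9  -0.6  11. ] [-38.5 -37.4 -34.5]
-10 520 [-15.6   0.2  15.6] [-49.9 -38.7 -36.4]
-5 254 [-15.8  11.5  15.8] [-50.  -49.2 -44.1]
0 16 [-14.9  12.1  15. ] [-49.9 -49.6 -49.1]
5 785 [-15.8   0.2  15.7] [-40.7 -36.7  -4.1]
10 864 [-15.3   0.2  15.4] [-40.1 -37.3  -7.9]
15 731 [-12.   -0.2  12.3] [-38.7 -37.3 -24.6]
20 1948 [-11.6  -0.6  10.8] [-37.9 -26.6   1.8]
25 183 [-3.9 -0.2  3. ] [-27.1 -25.3  -7.4]
30 142 [-2.7 -0.7  1.8] [-26.9 -25.6 -23.6]
35 141 [-2.7 -0.3  1.8] [-26.9 -25.6 -24. ]
40 144 [-2.7 -0.5  1.8] [-26.9 -25.5 -23.7]
45 147 [-2.7 -0.7  1.7] [-27.  -25.7 -24.1]
50 151 [-2.6 -0.3  1.7] [-27.1 -25.6 -24. ]
55 162 [-2.6 -0.7  1.7] [-26.8 -25.  -23. ]
60 162 [-2.7 -0.3  1.7] [-25.  -23.4 -20.6]
65 132 [-2.7 -0.7  1.7] [-22.6 -19.  -15.9]
```

```bash
python3 - <<'E'
from h import *
u=np.array([np.cos(np.radians(14)),np.sin(np.radians(14))]); p=np.array([.5619,.0817])-.056*u
print(p,to([*p,.205],[180,0,14]))
E
```

```text
[0.50756344 0.06815237] [0.0387, 0.8521, -0.035, 0.0003, 0.0004, 0.0659]
```

>>> servo_tool --series '[[[0.004, 0.1, -0.035, 0, 0, 0.0066, 0.1], [0.01, 0.2, -0.035, 0, 0, 0.0198, 0.1], [0.015, 0.3, -0.035, 0, 0, 0.033, 0.1], [0.02, 0.4, -0.035, 0, 0, 0.0461, 0.1], [0.025, 0.5, -0.035, 0, 0, 0.0593, 0.1], [0.03, 0.6, -0.035, 0, 0, 0.0659, 0.1], [0.035, 0.7, -0.035, 0, 0, 0.0659, 0.1], [0.039, 0.8, -0.035, 0, 0, 0.066, 0.1], [0.039, 0.852, -0.035, 0, 0, 0.066, 0.1], [0.039, 0.852, -0.035, 0, 0, 0.066, 0.1], [0.039, 0.852, -0.035, 0, 0, 0.066, 0.1], [0.039, 0.852, -0.035, 0, 0, 0.066, 0.1]]]'

```text
time_s: 6.48
tool_pos: [0.5069, 0.0708, 0.205]
tool_rot: [-179.9, 0.1, 14.1]
force: [-1.0, 0.7, -1.1]
grip_width: 0.0237
grasp_force: 45.0
```

```bash
cat > m.py <<'E'
from h import *
o=get_obs(); print(o['time_s'],o['tool_pos'],o['tool_rot'],o['force'],o['grip_width'])
w=shot('wrist','w2'); P=cloud(w); T=R.from_euler('xyz',o['tool_rot'],degrees=True)
L=(T.inv().apply((P-o['tool_pos']).reshape(-1,3)).reshape(P.shape))*1000
hk=L[(np.abs(L[...,1])<6)&(L[...,0]>26)&(L[...,0]<90)&(L[...,2]>-32)&(L[...,2]<-8)]
print('hook tip',np.percentile(hk[:,0],[90,99,100]),'y',np.median(hk[:,1]), 'dir',np.polyfit(hk[:,0],hk[:,1],1)[0]*57.3)
zb=(o['tool_pos'][2]-.151)*1000
m=(np.abs(L[...,2]-zb)<7)&(np.abs(L[...,1])<40)&(L[...,0]>25)&(L[...,0]<110)
q=L[m]; print(len(q))
for a in range(-24,26,2):
    k=q[(q[:,1]>=a)&(q[:,1]<a+2)]
    if len(k): print(a,len(k),np.round(np.percentile(k[:,0],[0,25,50,75,100]),1),np.round(np.percentile(k[:,2],[5,50]),1))
E
python3 m.py
```

```text
6.4833 [0.50692293 0.07084826 0.20499446] [-1.79901514e+02  1.11434019e-01  1.41413233e+01] [-1.03058911  0.68272713 -1.06652497] 0.023659724502446387
hook tip [64.91160739 68.48795596 69.26390158] y -0.34628201536164316 dir -0.08704538156998608
1856
-20 40 [62.  66.7 69.6 71.5 74.2] [53.4 54.2]
-18 124 [49.9 57.9 63.8 69.8 75.9] [52.6 53.9]
-16 158 [49.9 57.9 63.6 70.1 78.2] [52.5 53.8]
-14 97 [50.  54.9 73.1 76.5 80.4] [52.8 54.1]
-12 69 [49.8 53.2 75.9 78.8 82.7] [52.6 53.9]
-10 76 [50.6 53.5 78.2 81.7 93.8] [48.6 53.9]
-8 90 [50.6 54.8 82.1 85.1 95.3] [47.4 53.3]
-6 70 [50.5 54.3 83.1 85.8 96.4] [47.5 49.5]
-4 35 [82.6 83.6 84.7 95.6 96.9] [47.2 48.1]
-2 30 [82.2 83.6 84.7 95.4 96.4] [47.2 48.1]
0 43 [82.7 84.2 85.8 91.1 96.4] [47.2 48.3]
2 59 [51.7 56.4 83.3 85.8 94.8] [47.5 53.2]
4 66 [51.8 55.5 81.8 84.9 89.4] [48.6 53.9]
6 79 [52.3 56.2 81.  83.8 89.8] [52.7 53.9]
8 72 [52.4 55.6 78.8 82.3 90.4] [52.9 53.8]
10 84 [53.1 56.5 78.8 81.6 90.9] [52.8 54. ]
12 75 [53.1 56.7 76.5 79.9 91.5] [52.8 53.9]
14 127 [53.7 65.9 73.7 79.3 92.7] [51.4 54. ]
16 213 [53.6 62.  71.4 86.5 93.9] [49.  53.4]
18 170 [53.5 62.2 70.5 88.6 95. ] [48.6 53.2]
20 79 [54.2 60.6 87.  90.4 95.6] [49.2 51.9]
```

View pics/w2.png

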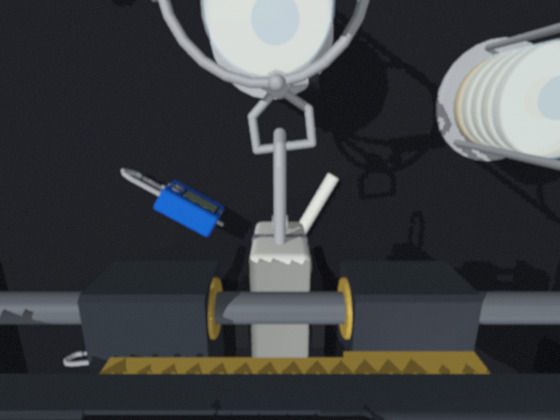

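>>> servo_tool --series '[[[0.01, 0.01, 0.03, 0, 0, -0.018, 0.1], [0.0233, 0.0213, 0.08, 0, 0, -0.037, 0.1], [0.0233, 0.0213, 0.12, 0, 0, -0.037, 0.1], [0.0233, 0.0213, 0.14, 0, 0, -0.037, 0.1], [0.0233, 0.0213, 0.14, 0, 0, -0.037, 0.1], [0.0233, 0.0213, 0.14, 0, 0, -0.037, 0.1], [0.0233, 0.0213, 0.14, 0, 0, -0.037, 0.1]]]'

```text
time_s: 7.12
tool_pos: [0.5166, 0.065, 0.1647]
tool_rot: [180.0, -0.0, 20.7]
force: [-0.6, 0.9, -0.8]
grip_width: 0.0235
grasp_force: 45.0
```

```bash
sed -i "s/'w2'/'w3'/" m.py; python3 m.py
```

```text
7.1167 [0.51661774 0.06498979 0.16465858] [ 1.79974714e+02 -4.67918083e-02  2.06713892e+01] [-0.58612889  0.91693864 -0.77532873] 0.02346202180780264
hook tip [81.40475271 84.95007318 85.73964489] y -0.6878548836022228 dir -0.5388621362616295
2658
-22 15 [45.4 52.3 58.2 60.  63.1] [14.3 15.2]
-20 181 [44.1 50.9 56.6 62.7 68.8] [12.6 13.9]
-18 222 [44.  51.3 57.9 63.6 70.3] [12.5 13.7]
-16 142 [44.1 48.4 57.4 67.4 72.1] [12.7 14.3]
-14 97 [44.1 47.3 67.9 70.8 73.6] [12.6 13.7]
-12 97 [44.2 47.3 69.4 72.2 75.4] [12.4 13.8]
-10 101 [44.  47.2 71.7 74.1 77.8] [12.6 13.9]
-8 117 [44.  47.7 74.1 76.9 87. ] [ 7.3 13.4]
-6 111 [44.1 47.6 76.  78.7 88.7] [7.3 9.1]
-4 60 [44.3 75.6 77.3 87.8 89.1] [6.8 8.2]
-2 42 [75.1 76.  77.3 88.3 89.6] [7.1 8. ]
0 49 [75.1 76.5 86.5 87.9 89.2] [6.9 7.8]
2 104 [44.  48.3 76.7 79.1 88.3] [7.2 8.7]
4 115 [44.  47.7 74.1 76.9 86.6] [ 8.  13.6]
6 104 [44.  47.3 71.8 74.7 80.5] [12.7 13.9]
8 105 [44.1 47.5 70.4 73.2 81. ] [12.4 13.7]
10 108 [43.9 47.4 68.7 71.8 81. ] [12.8 13.8]
12 145 [44.  48.6 64.  69.4 81.4] [12.8 14.1]
14 239 [44.1 51.8 59.2 65.6 81.9] [12.5 13.7]
16 266 [44.2 53.  61.5 76.4 83.1] [ 9.2 13.7]
18 119 [45.1 61.9 77.3 80.7 83.6] [ 8.2 11.4]
20 91 [75.5 77.8 80.  82.2 84.9] [ 8.4 10. ]
22 28 [75.4 78.1 79.8 82.3 84.9] [ 8.3 10.1]
```

>>> servo_tool --series '[[[0, 0, 0.02, 0, 0, 0, 0.1], [0, 0, 0.04, 0, 0, 0, 0.1], [0, 0, 0.045, 0, 0, 0, 0.1], [0, 0, 0.045, 0, 0, 0, 0.1], [0, 0, 0.045, 0, 0, 0, 0.1]]]'

```text
time_s: 7.58
tool_pos: [0.5163, 0.0644, 0.1503]
tool_rot: [-180.0, 0.0, 20.7]
force: [0.9, 0.2, -2.8]
grip_width: 0.0238
grasp_force: 45.0
```

>>> servo_tool --series '[[[0, 0, 0.004, 0, 0, 0, 0.1], [0, 0, 0.008, 0, 0, 0, 0.1], [0, 0, 0.008, 0, 0, 0, 0.1], [0, 0, 0.008, 0, 0, 0, 0.1]]]'

```text
time_s: 7.92
tool_pos: [0.5164, 0.0644, 0.1481]
tool_rot: [180.0, 0.0, 20.7]
force: [-0.1, 0.2, -0.6]
grip_width: 0.0237
grasp_force: 45.0
```

>>> servo_tool --series '[[[0, 0, 0.004, 0, 0, 0, 0.1], [0, 0, 0.007, 0, 0, 0, 0.1], [0, 0, 0.007, 0, 0, 0, 0.1], [0, 0, 0.007, 0, 0, 0, 0.1]]]'

```text
time_s: 8.25
tool_pos: [0.5167, 0.0645, 0.1462]
tool_rot: [180.0, -0.0, 20.7]
force: [-0.1, -0.0, 1.3]
grip_width: 0.0235
grasp_force: 45.0
```

>>> servo_tool --series '[[[0, 0, 0.004, 0, 0, 0, 0.1], [0, 0, 0.008, 0, 0, 0, 0.1], [0, 0, 0.01, 0, 0, 0, 0.1], [0, 0, 0.01, 0, 0, 0, 0.1]]]'

```text
time_s: 8.58
tool_pos: [0.5166, 0.0644, 0.143]
tool_rot: [180.0, -0.0, 20.7]
force: [-0.3, -0.8, 0.9]
grip_width: 0.0234
grasp_force: 45.0
```

>>> servo_tool --series '[[[0, 0, 0.004, 0, 0, 0, 0.1], [0, 0, 0.008, 0, 0, 0, 0.1], [0, 0, 0.01, 0, 0, 0, 0.1], [0, 0, 0.01, 0, 0, 0, 0.1]]]'

```text
time_s: 8.92
tool_pos: [0.5168, 0.0645, 0.1401]
tool_rot: [180.0, -0.0, 20.7]
force: [0.5, -0.6, 2.4]
grip_width: 0.0236
grasp_force: 45.0
```

```bash
sed -i "s/'w3'/'w4'/" m.py; python3 m.py; python3 -c "
from h import *
for i in range(4): print(get_obs()['force'],get_obs()['wrist_torque'])"
```

```text
8.9167 [0.51681937 0.06453495 0.14014328] [ 1.79992040e+02 -4.64259952e-02  2.06655234e+01] [ 0.50583011 -0.5868775   2.36260098] 0.023645544029279684
hook tip [84.03812792 88.64398191 89.46232465] y -0.27645295424317784 dir 1.2515196691682529
3645
-22 65 [45.3 51.4 56.8 63.2 67.3] [-11.1  -9.9]
-20 265 [43.8 50.5 56.8 62.7 69.3] [-12.1 -11. ]
-18 296 [43.6 50.9 57.8 63.9 70.9] [-11.9 -10.8]
-16 152 [43.9 47.7 65.7 69.  72.6] [-11.9 -10.7]
-14 125 [43.7 46.9 68.  71.  74.6] [-11.9 -10.7]
-12 125 [43.7 47.4 70.2 73.  75.8] [-12.  -10.8]
-10 140 [43.7 47.1 71.8 74.6 80.1] [-12.  -10.7]
-8 152 [43.7 47.8 74.4 77.8 87.6] [-17.1 -11.2]
-6 143 [43.7 47.2 75.9 78.8 88.7] [-17.3 -15.5]
-4 115 [25.3 45.1 75.2 77.4 89.5] [-17.5 -16. ]
-2 73 [68.2 75.2 76.7 87.9 89.5] [-17.7 -16.6]
0 88 [66.6 75.5 77.5 87.5 89.1] [-17.7 -16.7]
2 171 [25.1 46.2 74.6 78.2 88.4] [-17.3 -11.2]
4 153 [43.7 47.5 73.5 76.6 80.2] [-16.4 -10.9]
6 131 [44.3 47.8 71.8 74.7 80.6] [-11.9 -10.7]
8 144 [44.3 47.8 70.2 73.4 81. ] [-11.9 -10.7]
10 152 [44.5 47.9 68.9 71.8 81.4] [-11.9 -10.6]
12 223 [44.4 50.7 61.8 69.  81.4] [-11.8 -10.4]
14 315 [44.4 51.6 58.8 65.5 82.1] [-12.  -10.9]
16 352 [44.3 53.8 62.8 77.5 83.2] [-15.4 -10.9]
18 127 [46.5 76.7 79.  81.3 83.9] [-16.2 -14.4]
20 118 [75.4 77.8 80.1 82.4 84.6] [-16.4 -14.9]
22 20 [75.8 78.9 81.5 83.2 85. ] [-16.  -14.8]
[1.03870165 0.52904083 1.91399031] [ 0.0617179  -0.20269599  0.0120796 ]
[1.03870165 0.52904083 1.91399031] [ 0.0617179  -0.20269599  0.0120796 ]
[1.03870165 0.52904083 1.91399031] [ 0.0617179  -0.20269599  0.0120796 ]
[1.03870165 0.52904083 1.91399031] [ 0.0617179  -0.20269599  0.0120796 ]
```

>>> servo_tool --series '[[[0, 0, 0.004, 0, 0, 0, 0.1], [0, 0, 0.007, 0, 0, 0, 0.1], [0, 0, 0.007, 0, 0, 0, 0.1]]]'

```text
time_s: 9.22
tool_pos: [0.5165, 0.0644, 0.1379]
tool_rot: [180.0, -0.0, 20.7]
force: [0.3, 0.7, 2.8]
grip_width: 0.0235
grasp_force: 45.0
```

>>> servo_tool --series '[[[0, 0, 0.003, 0, 0, 0, 0.1], [0, 0, 0.005, 0, 0, 0, 0.1], [0, 0, 0.005, 0, 0, 0, 0.1]]]'

```text
time_s: 9.47
tool_pos: [0.5163, 0.0644, 0.1363]
tool_rot: [180.0, 0.0, 20.7]
force: [0.0, 0.4, 2.0]
grip_width: 0.0239
grasp_force: 45.0
```

```bash
cat > k.py <<'E'
from h import *
o=get_obs(); print(o['time_s'],o['tool_pos'],o['force'])
w=shot('wrist'); P=cloud(w); T=R.from_euler('xyz',o['tool_rot'],degrees=True)
L=(T.inv().apply((P-o['tool_pos']).reshape(-1,3)).reshape(P.shape))*1000
hk=L[(np.abs(L[...,1]+.5)<2)&(L[...,0]>26)&(L[...,0]<72)&(L[...,2]>-32)&(L[...,2]<-14)]
for a in range(25,72,5):
    k=hk[(hk[:,0]>=a)&(hk[:,0]<a+5)]
    if len(k): print(a,np.percentile(k[:,2],[5,50]).round(1),k[:,0].max().round(1))
for s in(-1,1):
    b=L[(L[...,1]*s>7)&(L[...,1]*s<13)&(np.abs(L[...,0]-48)<18)&(L[...,2]>-30)&(L[...,2]<5)]
    print('bar',len(b),np.percentile(b[:,0],1).round(1),np.percentile(b[:,2],[5,50]).round(1))
c=L[(np.abs(L[...,1])<3)&(L[...,0]>72)&(L[...,0]<100)&(np.abs(L[...,2]+17)<14)]; print('collar x',np.percentile(c[:,0],[1,99]))
E
python3 k.py
```

```text
9.4667 [0.51627475 0.06435538 0.13626507] [0.00599807 0.39274128 1.99920322]
25 [-26.8 -25.7] 29.9
30 [-26.8 -25.8] 34.9
35 [-27.  -25.9] 40.0
40 [-27.  -25.9] 45.0
45 [-26.8 -25.9] 50.0
50 [-27.  -25.9] 55.0
55 [-26.3 -25.3] 59.9
60 [-25.  -23.6] 65.0
65 [-22.2 -19.3] 69.2
bar 167 44.2 [-15.7 -14.6]
bar 157 44.7 [-15.6 -14.7]
collar x [74.82362206 89.77228581]
```

>>> servo_tool --series '[[[0, 0, 0.003, 0, 0, 0, 0.1], [-0.006, 0, 0.003, 0, 0, 0, 0.1], [-0.012, 0, 0.004, 0, 0, 0, 0.1], [-0.018, 0, 0.005, 0, 0, 0, 0.1], [-0.018, 0, 0.005, 0, 0, 0, 0.1]]]'

```text
time_s: 9.93
tool_pos: [0.5102, 0.0621, 0.1341]
tool_rot: [-180.0, 0.1, 20.7]
force: [-0.3, -0.4, -0.9]
grip_width: 0.0237
grasp_force: 45.0
```

>>> servo_tool --series '[[[-0.006, 0, 0.001, 0, 0, 0, 0.1], [-0.012, 0, 0.002, 0, 0, 0, 0.1], [-0.018, 0, 0.003, 0, 0, 0, 0.1], [-0.018, 0, 0.003, 0, 0, 0, 0.1]]]'

```text
time_s: 10.27
tool_pos: [0.5058, 0.0604, 0.1338]
tool_rot: [180.0, 0.0, 20.7]
force: [0.2, -0.5, -1.3]
grip_width: 0.0237
grasp_force: 45.0
```

>>> servo_tool --series '[[[-0.005, 0, 0, 0, 0, 0, 0.1], [-0.01, 0, 0, 0, 0, 0, 0.1], [-0.01, 0, 0, 0, 0, 0, 0.1]]]'

```text
time_s: 10.52
tool_pos: [0.5034, 0.0595, 0.134]
tool_rot: [180.0, -0.0, 20.7]
force: [0.1, 0.6, -1.0]
grip_width: 0.0237
grasp_force: 45.0
```

```bash
python3 k.py; python3 -c "
from h import *
d=shot('side'); f=d['frame']; cv2.imwrite('pics/s2.png',cv2.resize(f[160:310,150:300],(600,600),interpolation=2)[:,:,::-1])"
```

```text
10.5167 [0.50340141 0.05948031 0.13404032] [ 0.12836091  0.58881815 -1.02261504]
25 [-26.7 -25.7] 30.0
30 [-26.7 -25.9] 35.0
35 [-26.6 -25.7] 39.9
40 [-26.9 -25.7] 44.9
45 [-26.9 -25.8] 50.0
50 [-26.7 -25.7] 55.0
55 [-26.2 -25. ] 60.0
60 [-24.8 -23.4] 65.0
65 [-21.9 -19. ] 69.3
bar 171 58.4 [-18.3 -16.8]
bar 178 58.3 [-18.  -16.9]
collar x [88.60771195 95.04717561]
```

View pics/s2.png

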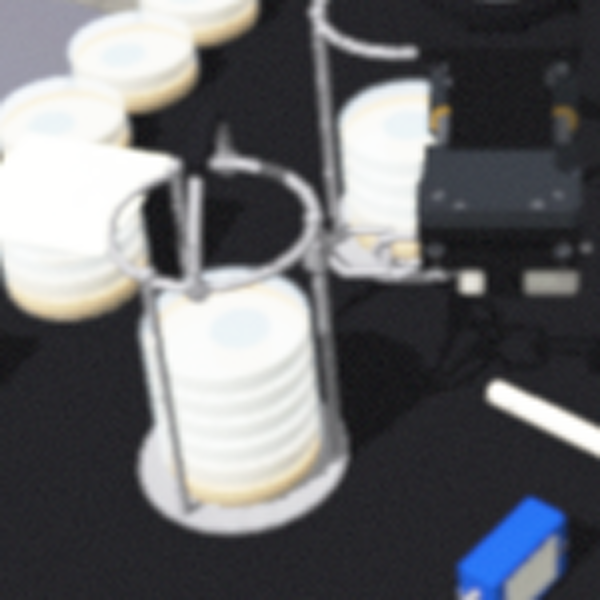

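```bash
cat > t.py <<'E'
from h import *
import sys
o=get_obs(); print(o['qpos'].round(1),o['tool_rot'].round(1),o['tool_pos'].round(4),o['force'].round(1),'bar err?')
p=np.array([61.3,-.5,-14.8])/300
for a in (7,14,21,28,35,42): 
    Ry=R.from_rotvec([0,np.radians(a),0]); print(a,np.round(p-Ry.apply(p),4),round(a/180,4))
E
python3 t.py
```

```text
[ 37.    9.  -50.  108.2   7.6  66.1 -85. ] [180.    0.   20.7] [0.5035 0.0595 0.134 ] [ 0.2 -0.3 -1. ] bar err?
7 [ 0.0075 -0.      0.0245] 0.0389
14 [ 0.018 -0.     0.048] 0.0778
21 [0.0313 0.     0.0699] 0.1167
28 [0.0471 0.     0.0902] 0.1556
35 [0.0652 0.     0.1083] 0.1944
42 [0.0855 0.     0.1241] 0.2333
```

>>> servo_tool --series '[[[0.0034, 0, 0.0124, 0, 0.0194, 0, 0.1], [0.0075, 0, 0.0245, 0, 0.0389, 0, 0.1], [0.0124, 0, 0.0364, 0, 0.0583, 0, 0.1], [0.018, 0, 0.048, 0, 0.0778, 0, 0.1], [0.018, 0, 0.048, 0, 0.0778, 0, 0.1], [0.018, 0, 0.048, 0, 0.0778, 0, 0.1]]]'

```text
time_s: 11.12
tool_pos: [0.5085, 0.061, 0.12]
tool_rot: [179.9, -14.0, 20.6]
force: [-0.5, -0.3, -1.9]
grip_width: 0.0234
grasp_force: 45.0
```

```bash
python3 t.py; python3 k.py
```

```text
[ 43.4  -3.  -49.2 119.8  -7.6  48.9 -71. ] [179.9 -14.   20.6] [0.5085 0.061  0.12  ] [-0.5 -0.3 -1.9] bar err?
7 [ 0.0075 -0.      0.0245] 0.0389
14 [ 0.018 -0.     0.048] 0.0778
21 [0.0313 0.     0.0699] 0.1167
28 [0.0471 0.     0.0902] 0.1556
35 [0.0652 0.     0.1083] 0.1944
42 [0.0855 0.     0.1241] 0.2333
11.1167 [0.5084739  0.06102511 0.12001622] [-0.49899971 -0.27219189 -1.902583  ]
25 [-26.6 -25.6] 30.0
30 [-26.8 -25.8] 34.9
35 [-26.7 -25.7] 39.9
40 [-26.9 -25.7] 45.0
45 [-26.7 -25.7] 50.0
50 [-26.7 -25.9] 55.0
55 [-26.3 -25. ] 60.0
60 [-25.  -23.4] 65.0
65 [-22.1 -19.2] 69.3
bar 171 58.0 [-18.1 -16.9]
bar 179 58.4 [-17.8 -16.8]
collar x [87.20507991 99.79973968]
```

>>> servo_tool --series '[[[0.0034, 0, 0.0124, 0, 0.0194, 0, 0.1], [0.0075, 0, 0.0245, 0, 0.0389, 0, 0.1], [0.0124, 0, 0.0364, 0, 0.0583, 0, 0.1], [0.018, 0, 0.048, 0, 0.0778, 0, 0.1], [0.018, 0, 0.048, 0, 0.0778, 0, 0.1], [0.018, 0, 0.048, 0, 0.0778, 0, 0.1]]]'

```text
time_s: 11.67
tool_pos: [0.5169, 0.0653, 0.1072]
tool_rot: [-179.9, -27.9, 20.7]
force: [0.4, -0.8, -0.8]
grip_width: 0.0235
grasp_force: 45.0
```

```bash
python3 t.py|head -1; python3 k.py|tail -3
```

```text
[ 40.8 -10.5 -41.9 130.9 -29.2  33.3 -50.3] [-179.9  -27.9   20.7] [0.5169 0.0653 0.1072] [ 0.4 -0.8 -0.8] bar err?
bar 187 57.3 [-18.8 -17.6]
bar 171 57.7 [-18.7 -17.4]
collar x [85.70916206 99.80401695]
```

>>> servo_tool --series '[[[0.0034, 0, 0.0124, 0, 0.0194, 0, 0.1], [0.0075, 0, 0.0245, 0, 0.0389, 0, 0.1], [0.0075, 0, 0.0245, 0, 0.0389, 0, 0.1], [0.0075, 0, 0.0245, 0, 0.0389, 0, 0.1]]]'

```text
time_s: 12.05
tool_pos: [0.5221, 0.0674, 0.1018]
tool_rot: [-179.9, -34.9, 20.7]
force: [-0.5, -0.0, -0.8]
grip_width: 0.0237
grasp_force: 45.0
```

```bash
python3 t.py|head -1; python3 k.py|tail -3
```

```text
[ 35.4 -11.6 -35.6 136.2 -43.8  25.9 -35.5] [-179.9  -34.9   20.7] [0.5221 0.0674 0.1018] [-0.5 -0.  -0.8] bar err?
bar 176 57.3 [-19. -18.]
bar 174 57.8 [-18.9 -17.7]
collar x [85.92489054 99.78111167]
```

>>> servo_tool --series '[[[0, 0, 0, 0, 0, 0, 0.1], [0, 0, 0, 0, 0, 0, 0.1], [0, 0, 0, 0, 0, 0, 0.1]]]' --grip_force 4

```text
time_s: 12.35
tool_pos: [0.5222, 0.0667, 0.1019]
tool_rot: [180.0, -35.0, 20.7]
force: [-0.3, -0.6, -1.3]
grip_width: 0.0238
grasp_force: 4.0
```

>>> servo_tool --series '[[[0, 0, 0.009, 0, 0, 0, 0.1], [0.0002, 0, 0.018, 0, 0, 0, 0.1], [0.0005, 0, 0.026, 0, 0, 0, 0.1], [0.0009, 0, 0.035, 0, 0, 0, 0.1], [0.0009, 0, 0.035, 0, 0, 0, 0.1], [0.0009, 0, 0.035, 0, 0, 0, 0.1]]]'

```text
time_s: 12.85
tool_pos: [0.5283, 0.0687, 0.0934]
tool_rot: [180.0, -35.1, 20.7]
force: [2.3, 1.0, 1.4]
grip_width: 0.0235
grasp_force: 4.0
```

```bash
python3 t.py|head -1; python3 k.py; python3 -c "
from h import *
shot('wrist','w5')"
```

```text
[ 35.4  -9.6 -36.3 136.1 -43.8  23.7 -35.3] [180.  -35.1  20.7] [0.5283 0.0687 0.0934] [2.3 1.  1.4] bar err?
12.85 [0.52825598 0.06872989 0.09341627] [2.3274747  0.97580739 1.41939005]
25 [-31.2 -30.1] 30.0
30 [-31.8 -30.8] 35.0
35 [-31.9 -31.4] 40.0
40 [-32.  -31.6] 44.3
45 [-31.9 -31.9] 45.9
55 [-31.8 -31.7] 59.9
60 [-31.9 -31.1] 65.0
65 [-30.5 -28.3] 68.3
bar 212 56.8 [-29.3 -28.1]
bar 205 57.2 [-29.2 -28. ]
collar x [79.20151907 99.8491366 ]
```

View pics/w5.png

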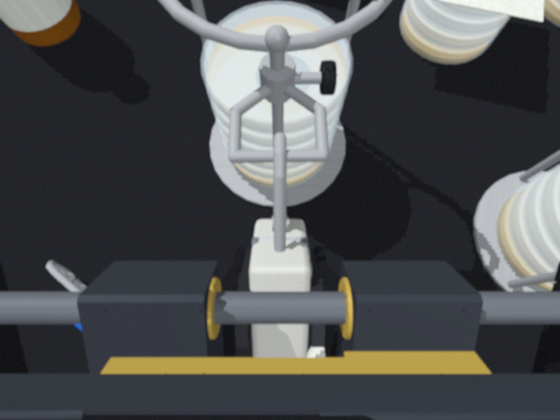

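>>> servo_tool --series '[[[0.005, 0, 0.0, 0, 0, 0, 0.1], [0.0065, 0, 0.011, 0, 0, 0, 0.1], [0.009, 0, 0.022, 0, 0, 0, 0.1], [0.0117, 0, 0.033, 0, 0, 0, 0.1], [0.0117, 0, 0.033, 0, 0, 0, 0.1], [0.0117, 0, 0.033, 0, 0, 0, 0.1]]]'

```text
time_s: 13.45
tool_pos: [0.5356, 0.0719, 0.0866]
tool_rot: [-180.0, -35.0, 20.7]
force: [0.5, 1.6, 0.7]
grip_width: 0.0237
grasp_force: 4.0
```

```bash
cat > k2.py <<'E'
from h import *
import sys
o=get_obs(); print(o['time_s'],o['qpos'].round(1),o['tool_pos'].round(4),o['tool_rot'].round(1),o['force'].round(1))
w=shot('wrist'); P=cloud(w); T=R.from_euler('xyz',o['tool_rot'],degrees=True)
if len(sys.argv)>1:
    s=float(sys.argv[1])*0
L=(T.inv().apply((P-o['tool_pos']).reshape(-1,3)).reshape(P.shape))*1000
hk=L[(np.abs(L[...,1]+.5)<2)&(L[...,0]>26)&(L[...,0]<72)&(L[...,2]>-70)&(L[...,2]<-14)]
for a in range(25,72,5):
    k=hk[(hk[:,0]>=a)&(hk[:,0]<a+5)]
    if len(k): print(a,np.percentile(k[:,2],[2,50]).round(1),k[:,0].max().round(1))
A=o['tool_rot']; t=np.radians(-A[1])
for s in(-1,1):
    b=L[(L[...,1]*s>7)&(L[...,1]*s<13)&(np.abs(L[...,0]-52)<14)&(L[...,2]>-65)&(L[...,2]<-10)]
    W=T.apply(b/1000)+o['tool_pos']; b=b[np.abs(W[:,2]-.1495)<.006]
    c=np.array([np.percentile(b[:,0],1)+2.5,0,np.median(b[:,2])+1.8]); print('bar tool',c.round(1),'world',(T.apply(c/1000)+o['tool_pos']).round(4))
E
python3 k2.py
```

```text
13.45 [ 35.5  -7.5 -37.3 135.5 -42.6  21.9 -36.3] [0.5356 0.0719 0.0866] [-180.   -35.    20.7] [0.5 1.6 0.7]
25 [-37.3 -36.3] 30.0
30 [-39.  -37.5] 35.0
35 [-40.7 -39.4] 40.0
40 [-42.6 -41.1] 45.0
45 [-43.9 -42.7] 50.0
50 [-44.4 -43.2] 54.9
55 [-44.9 -43.3] 60.0
60 [-43.2 -40.6] 65.0
65 [-39.6 -38.5] 65.7
bar tool [ 57.2   0.  -36.6] world [0.5598 0.0809 0.1494]
bar tool [ 57.    0.  -36.4] world [0.5597 0.0809 0.1491]
```

>>> servo_tool --series '[[[0.0035, 0, 0.008, 0, 0, 0, 0.1], [0.0075, 0, 0.017, 0, 0, 0, 0.1], [0.013, 0, 0.0322, 0, 0, 0, 0.1], [0.0175, 0, 0.042, 0, 0, 0, 0.1], [0.0225, 0, 0.0515, 0, 0, 0, 0.1], [0.0315, 0, 0.0615, 0, 0, 0, 0.1], [0.0315, 0, 0.0615, 0, 0, 0, 0.1], [0.0315, 0, 0.0615, 0, 0, 0, 0.1]]]'

```text
time_s: 14.17
tool_pos: [0.5524, 0.0783, 0.0767]
tool_rot: [-179.9, -34.9, 20.7]
force: [-0.2, 0.4, -1.5]
grip_width: 0.0235
grasp_force: 4.0
```

```bash
python3 k2.py
```

```text
14.1667 [ 35.8  -3.4 -39.4 133.8 -38.7  18.7 -39.9] [0.5524 0.0783 0.0767] [-179.9  -34.9   20.7] [-0.2  0.4 -1.5]
25 [-53.2 -51. ] 30.0
30 [-57.  -54.9] 34.9
35 [-60.5 -58.8] 40.0
40 [-62.5 -60.9] 45.0
45 [-63.2 -62. ] 50.0
50 [-62.3 -60.7] 55.0
55 [-60.4 -55.8] 59.7
60 [-21.5 -18.3] 65.0
65 [-37.1 -33.7] 70.0
70 [-40.1 -37.8] 71.9
bar tool [ 47.8   0.  -55. ] world [0.5596 0.0809 0.1491]
bar tool [ 48.1   0.  -54.7] world [0.56   0.0811 0.1491]
```

>>> servo_tool --series '[[[0.006, 0, 0.0047, 0, 0.0097, 0, 0.1], [0.012, 0, 0.0093, 0, 0.0194, 0, 0.1], [0.012, 0, 0.0093, 0, 0.0194, 0, 0.1], [0.012, 0, 0.0093, 0, 0.0194, 0, 0.1]]]'

```text
time_s: 14.55
tool_pos: [0.5563, 0.0796, 0.0764]
tool_rot: [-179.9, -38.4, 20.6]
force: [-0.6, -1.2, -1.0]
grip_width: 0.0241
grasp_force: 4.0
```

>>> servo_tool --series '[[[0.006, 0, 0.0047, 0, 0.0097, 0, 0.1], [0.012, 0, 0.0093, 0, 0.0194, 0, 0.1], [0.012, 0, 0.0093, 0, 0.0194, 0, 0.1], [0.012, 0, 0.0093, 0, 0.0194, 0, 0.1]]]'

```text
time_s: 14.88
tool_pos: [0.5609, 0.0816, 0.0768]
tool_rot: [-179.9, -41.9, 20.6]
force: [0.0, 0.5, -1.2]
grip_width: 0.0241
grasp_force: 4.0
```

```bash
python3 k2.py; python3 -c "
from h import *
shot('wrist','w6'); s=shot('side')['frame']; cv2.imwrite('pics/s3.png',cv2.resize(s[180:330,180:380],(800,600),interpolation=2)[:,:,::-1])"
```

```text
14.8833 [ 31.   -3.1 -33.7 138.  -74.2  13.8  -3.8] [0.5609 0.0816 0.0768] [-179.9  -41.9   20.6] [ 0.   0.5 -1.2]
25 [-53.2 -51.2] 30.0
30 [-57.  -54.8] 35.0
35 [-60.7 -58.9] 40.0
40 [-62.5 -60.8] 45.0
45 [-63.1 -61.9] 50.0
50 [-62.3 -60.7] 55.0
55 [-60.5 -52.1] 59.9
60 [-31.6 -21.5] 65.0
65 [-37.  -34.2] 70.0
70 [-39.7 -38.3] 71.9
bar tool [ 47.5   0.  -54.5] world [0.5599 0.0811 0.1491]
bar tool [ 47.6   0.  -54. ] world [0.5604 0.0813 0.1487]
```

View pics/s3.png

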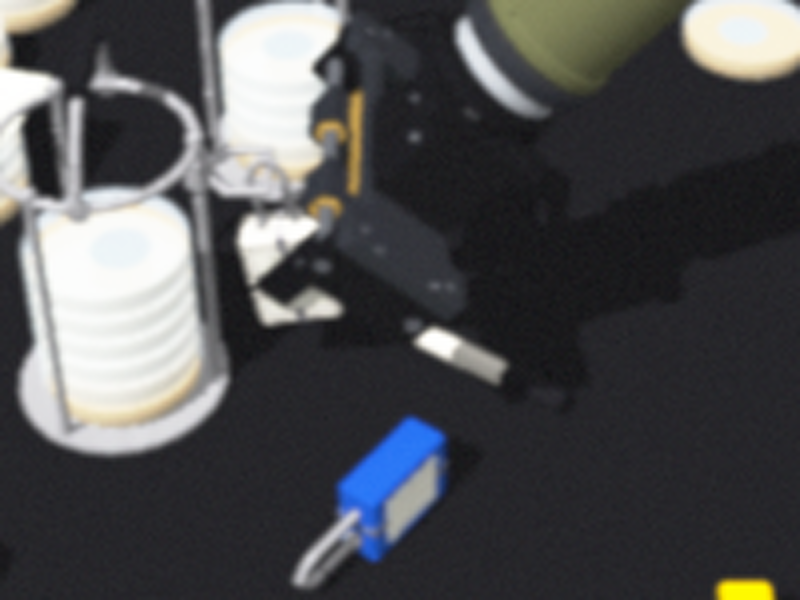

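>>> servo_tool --series '[[[0, 0, 0, 0, 0, 0, 0.3], [0, 0, 0, 0, 0, 0, 0.36], [0, 0, 0, 0, 0, 0, 0.5], [0, 0, 0, 0, 0, 0, 0.7], [0, 0, 0, 0, 0, 0, 0.9], [0, 0, 0, 0, 0, 0, 1], [0, 0, 0, 0, 0, 0, 1], [0, 0, 0, 0, 0, 0, 1], [0, 0, 0, 0, 0, 0, 1], [0, 0, 0, 0, 0, 0, 1]]]'

```text
time_s: 15.87
tool_pos: [0.5613, 0.0814, 0.0771]
tool_rot: [180.0, -42.0, 20.7]
force: [0.2, 0.1, -0.7]
grip_width: 0.0767
grasp_force: 0.0
```

```bash
python3 k2.py|head -1; python3 -c "
from h import *
shot('wrist','w7')"
```

```text
15.8667 [ 31.   -3.1 -33.6 138.  -74.6  13.8  -3.4] [0.5613 0.0814 0.0771] [180.  -42.   20.7] [ 0.2  0.1 -0.7]
```

View pics/w7.png

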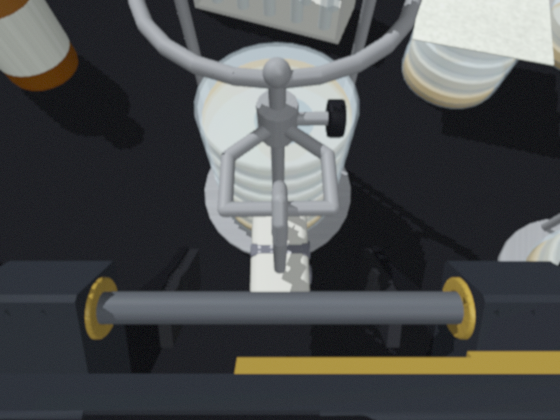

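>>> servo_tool --series '[[[0.01, 0, -0.025, 0, 0, 0, 1], [0.02, 0, -0.05, 0, 0, 0, 1], [0.03, 0, -0.075, 0, 0, 0, 1], [0.042, 0, -0.1, 0, 0, 0, 1], [0.053, 0, -0.125, 0, 0, 0, 1], [0.064, 0, -0.15, 0, 0, 0, 1], [0.075, 0, -0.175, 0, 0, 0, 1], [0.083, 0, -0.193, 0, 0, 0, 1], [0.083, 0, -0.193, 0, 0, 0, 1]]]'

```text
time_s: 16.72
tool_pos: [0.543, 0.0739, 0.1382]
tool_rot: [179.9, -42.1, 20.7]
force: [1.4, 0.2, 0.7]
grip_width: 0.0871
grasp_force: 0.0
```

```bash
python3 k2.py|head -1
```

```text
16.7167 [ 35.  -14.7 -33.7 137.3 -59.   24.9 -21.7] [0.543  0.0739 0.1382] [179.9 -42.1  20.7] [1.4 0.2 0.7]Traceback (most recent call last):
  File "k2.py", line 16, in <module>
    c=np.array([np.percentile(b[:,0],1)+2.5,0,np.median(b[:,2])+1.8]); print('bar tool',c.round(1),'world',(T.apply(c/1000)+o['tool_pos']).round(4))
                ~~~~~~~~~~~~~^^^^^^^^^^
    return _quantile_unchecked(
        a, q, axis, out, overwrite_input, method, keepdims, weights)
    return _ureduce(a,
                    func=_quantile_ureduce_func,
    ...<5 lines>...
                    overwrite_input=overwrite_input,
                    method=method)
    r = func(a, **kwargs)
    result = _quantile(arr,
                       quantiles=q,
    ...<2 lines>...
                       out=out,
                       weights=wgt)
    slices_having_nans = np.isnan(arr[-1, ...])
                                  ~~~^^^^^^^^^
IndexError: index -1 is out of bounds for axis 0 with size 0
```

>>> servo_tool --series '[[[-0.016, 0, -0.014, 0, -0.016, 0, 1], [-0.036, 0, -0.033, 0, -0.032, 0, 1], [-0.056, 0, -0.052, 0, -0.048, 0, 1], [-0.076, 0, -0.07, 0, -0.064, 0, 1], [-0.096, 0, -0.09, 0, -0.08, 0, 1], [-0.116, 0, -0.108, 0, -0.096, 0, 1], [-0.136, 0, -0.126, 0, -0.112, 0, 1], [-0.156, 0, -0.144, 0, -0.128, 0, 1], [-0.176, 0, -0.162, 0, -0.142, 0, 1], [-0.197, 0, -0.18, 0, -0.156, 0, 1], [-0.197, 0, -0.18, 0, -0.156, 0, 1], [-0.197, 0, -0.18, 0, -0.156, 0, 1]]]'

```text
time_s: 17.77
tool_pos: [0.4678, 0.0464, 0.1371]
tool_rot: [-179.9, -14.0, 20.7]
force: [0.7, 0.7, -0.6]
grip_width: 0.0872
grasp_force: 0.0
```

```bash
python3 k2.py 2>/dev/null|head -1; python3 -c "
from h import *
s=shot('side')['frame'];t=shot('top')['frame']; cv2.imwrite('pics/s4.png',np.hstack([cv2.resize(s[180:320,160:300],(400,400),interpolation=2),cv2.resize(t[120:260,180:320],(400,400),interpolation=2)])[:,:,::-1])"
```

```text
17.7667 [ 48.5 -12.8 -48.5 123.4 -18.1  53.2 -60.3] [0.4678 0.0464 0.1371] [-179.9  -14.    20.7] [ 0.7  0.7 -0.6]
```

View pics/s4.png

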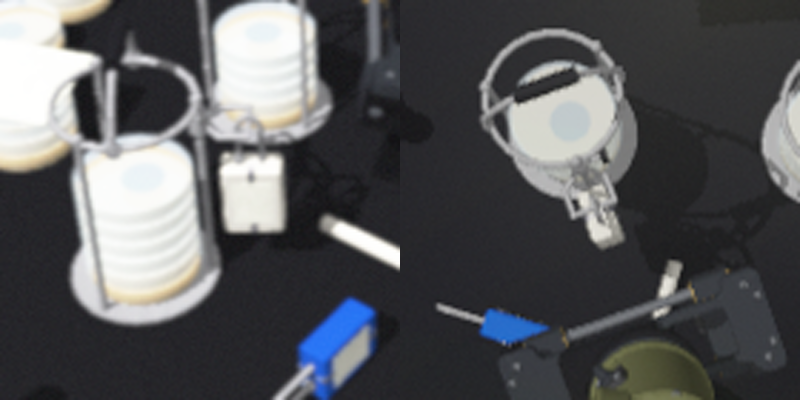

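The logger hangs upright from the eye by its hook (left half, about (253,190)). The carrier stands where it was and the gripper is clear of it.

>>> servo_tool --series '[[[0, 0, -0.05, 0, 0, 0, 1], [0, 0, -0.1, 0, 0, 0, 1], [0, 0, -0.1, 0, 0, 0, 1], [0, 0, -0.1, 0, 0, 0, 1], [0, 0, -0.1, 0, 0, 0, 1], [0, 0, -0.1, 0, 0, 0, 1], [0, 0, -0.1, 0, 0, 0, 1], [0, 0, -0.1, 0, 0, 0, 1], [0, 0, -0.1, 0, 0, 0, 1], [0, 0, -0.1, 0, 0, 0, 1], [0, 0, -0.1, 0, 0, 0, 1], [0, 0, -0.1, 0, 0, 0, 1]]]'

```text
time_s: 18.92
tool_pos: [0.4608, 0.0434, 0.1665]
tool_rot: [180.0, -13.9, 20.7]
force: [-1.0, -1.2, -0.1]
grip_width: 0.0869
grasp_force: 0.0
```

```bash
python3 -c "
from cell import env
print(env.sign_off())"
```

```text
the job is handed in; nothing more can be done
None
```

The white logger is clipped to the carrier's eye and hangs by its hook, carrier unmoved and gripper clear; handed in at about 19 s, the gate's closing inferred from the push force vanishing and the bar lying in the bow, not seen directly.

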